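Hang the thermo-hygrometer in the seed propagator and let its hatch down

TASK

Take the white thermo-hygrometer by its orange hanger, pass it down through the open roof hatch of the seed propagator and hang it on the brass hook inside, without touching the blue frame of the opening. Once it hangs free and you have let go, press the red thumb tab to lift the pawl off the ratchet wheel and keep it lifted until the sprung hatch has come down fully shut, then let the tab go. Leave the other things on the desk where they are.

Things in the scene. Friction and masses are not known exactly. Their poses are not given: they have to be found in the camera images.
- gauge_mid (a point): centre of the white digital thermo-hygrometer, 56 mm above its foot; it stands upright on the desk, own z up, grey display on its -x face. Case 62 wide (own y) x 26 thick (own x) x 60 high; on it an orange hanger bracket 30 wide (y) x 8 thick (x), 60 to 112 mm above the foot. About 0.12 kg. No neighbour taller than 40 mm stands within 45 mm of it
- gauge_eye (a point): upper edge of the hanger's window, in its middle, 86 mm above the foot: this edge rests on the hook. The window is 18 wide (own y) x 26 high (60 to 86 mm above the foot), open along own x, between two 6 mm side strips. Axes as gauge_mid
- gauge_tab (a point): centre of the hanger's solid grip tab above the window, 30 wide (own y) x 8 thick x 26 high, 86 to 112 mm above the foot. Grip it here from above, across the 30 mm width. Axes as gauge_mid
- cabinet: the fixed seed propagator: black base, aluminium posts, clear walls, white roof 200 mm above the desk; 200 deep (own x) x 460 wide (own y, from -210 to +250 mm of this origin). Origin on the desk, half-way through its depth; own +x away from the robot, y left, z up
- opening_frame: the blue bar frame round the roof opening; origin and axes are the cabinet's. Clear opening 125 mm in own x (-45 to +80 mm) and 180 mm in own y (-115 to +65 mm); bars 12 mm wide, their top 206 mm and underside 194 mm above the desk. Not to be touched
- opening_middle (a point): centre of the clear opening, level with the top of the frame; axes as the cabinet
- hook_seat (a point): seat of the brass hook under the opening: top of its 6 mm wire, 156 mm above the desk. Axes as the cabinet: the wire runs along own x from the back wall (45 mm in +x) to its upturned tip, which ends 23 mm in -x of the seat and 11 mm above it; the wire's underside is 7 mm below the seat at the bend. The hook's place along the wall varies
- hatch (a joint): clear roof hatch, 223 mm long, hinged along own x left of the opening (cabinet y = +105 mm, 208 mm above the desk). 0 is fully shut; at first about 1.5 or 1.7 rad, nearly upright, its top 430 mm above the desk: keep the hand clear of it. A damped spring drives it shut in about 2 s once freed. A 34 mm radius ratchet wheel on its shaft, before the front wall, is held against shutting by the pawl, tooth by tooth (0.21 rad)
- pawl (a joint): sprung pawl: a rocker, its nose on top of the ratchet wheel, the red thumb tab on the other side of its pivot. 0 is engaged (about 0.05 with the hatch shut); grows as the tab is pressed down, stop at 0.24. Clear of the teeth above 0.1 rad. Let go, it springs back and catches the next tooth
- thumb_tab (a point): middle of the upper face of the red thumb tab, 26 (own x) x 32 (own y) mm, 254 mm above the desk, in front of the cabinet's front wall, 58 mm left of the pawl's pivot, free from above. Pressed 8 to 12 mm down it lifts the pawl clear; takes 3 N at first, 6 N at the stop (14 mm). Axes as the cabinet, tipping with the pawl
- mister: blue plastic spray bottle with a white head, 60 mm in diameter, 152 high, origin under its middle; leave it
- seed_jar: amber glass jar with a brass lid, 60 mm in diameter, 85 high, origin under its middle; leave it
- pot_a: black square seedling pot, 66 x 66 x 70 mm with a label to 115 mm, origin under its middle; leave it
- pot_b: another such pot; leave it
- pot_c: another such pot, left of the cabinet; leave it
- dibber: steel and wood dibber, 190 mm long, 22 thick, lying along own x; origin under its middle; leave it
- controller: black and green thermostat box, 62 x 120 x 32 mm, origin under its middle; leave it
There are look-alikes about, which are no part of the job. What is shaped like the part that bears gauge_mid but turquoise is not meant.

How it is judged:
By the outcome, as a careful person would: the job done as asked, in the order asked, and still so for the second after the job is handed in, with the robot touching nothing.
It also fails if it takes over 64 s, if anything falls off the work surface, if the arm or the gripper's body presses on something with over 40 N, if the wrist force passes 120 N, or if a joint passes its speed limit or range.

ROBOT

A 6-joint arm with a two-finger parallel gripper is mounted at the origin on the work surface. World frame = base frame: x ahead of the robot, y to its left, z up, the work surface at z = 0. Lengths are in m, angles in degrees, forces in N, time in s.
With the tool pointing down it reaches from about 0.35 to 1 m from the base axis. Payload 7.1 kg.
Tool frame: the origin (TCP) lies between the finger pads; the fingertips stand 14 mm ahead of it and the grasp point (between the pads) lies 5 mm behind it; z points along the fingers, y is the line along which they close (so a half turn about z gives the same grasp; the last joint's range is limited). The gripper opens to 85 mm and grips with 20 to 120 N. Pads are 22 mm wide; open, the fingers measure 114 mm over their backs; the gripper's body (76 mm by 85 mm) begins 54 mm behind the grasp point. The pads swing forward as they close: fully open they stand 13 mm farther back than shut.
Start: joints at [-67.953, 24.242, 93.386, -0, 62.372, -1.089], TCP at [0.246, -0.575, 0.245] pointing down, gripper open.
Joint ranges: [-172.04, 172.04], [-51.8, 120.97], [4.93, 147.93], [-75.15, 255.16], [6.16, 154.13], [-145.62, 145.62]. Speed limits (degrees/s): [136.94, 136.94, 172.46, 180, 180, 180].

INTERFACE

Orientations are given as [roll, pitch, yaw] about the fixed x, y, z axes, in that order (R = Rz(yaw) Ry(pitch) Rx(roll)).
In Python, from workcell import arm, read_camera, get_calibration gives the robot as it stands.
- The arm moves only by the tool arm_command, never from a script. Its argument "targets" is one flat list of numbers, 7 for each row, row after row: the shift along the world's x, y, z in cm, then the turn, a rotation vector about the world's x, y, z in degrees, then the closure, from -1 (fully open) to 1 (shut), so that 0 is half open. A call has 1 to 5 rows; each row shifts and turns the commanded pose from where the row before left it; what a row does not reach is not made up. A row lasts 1/8 s, in which the tool goes at most 62.5 mm and 10.7 degrees, less where a joint would pass 70% of its speed; a pose out of reach is approached as far as the arm can. A call is refused whole if a number of a shift passes 6.25 or a number of a turn 10.7, either way. A call with a gripper value outside its range is refused whole. The fingers move at their own pace and stop on an object; "squeeze" is the grip in N (left out, the last holds). Time passes only in rows, so rows that do not move let the fingers close. It gives the time, the measured TCP pose, the force, the opening and the grip force at its end, in the units of the state.
- arm.get_obs(): the state, without advancing time (a new reading comes with each control period).
- read_camera(name): name is "scene" or "top" or "wrist"; returns the picture (400x640x3 uint8, red, green, blue); there is no depth.
- get_calibration(name): a dict with "fx", "fy", "cx", "cy" (pixels), "R" (3x3) and "t" (3): a world point X has camera coordinates R X + t; the wrist camera has in their place "hand_eye" (4x4, takes a point from camera to tool coordinates, whose origin is the TCP and whose axes are the flange's). Camera axes: x right, y down, z forward; pixel columns grow to the right and rows downward; lengths in m; the calibration is good to about 2 mm. The wrist camera is an equidistant fisheye: a pixel r from the principal point sees the ray r / f radians off the axis. A picture is of the moment at which its call begins: read the wrist's pose just before it. get_calibration takes no time and is no camera call.
- arm.close_job(): hands the job in; it is judged then, once.
The state is a dict: "time": time; "joint_positions": joint angles; "qvel": joint speeds; "joint_efforts": joint torques, N m; "eef_pos": TCP position; "eef_rot": TCP orientation; "wrist_force": force on the tool from outside, world axes, zero at the start; "wrist_torque": the same for the moment, N m; "width": finger opening in m; "grip_force": force on a finger pad.
Only numpy, scipy, OpenCV 4.12 (cv2) and the standard library are available. Lean on these libraries where they do the work, as an engineer would, in place of code of your own. Each camera call takes 0.05 s, during which the arm holds its last target. There are 200 camera calls.

## Working session

There is one attempt and no reset: what is moved stays moved. The work goes in short steps, Python scripts to look and compute and a tool call to move; the robot and the scene stay as the last step left them, time stands still between calls to the robot, and variables do not carry over. Pictures are saved under pics/ and viewed, at most 10 in all, crops included, and the job is handed in when it is done.

Besides the shell and the picture viewer there is one more tool, called by a JSON object that holds its "name" and its "arguments", one argument or row to a line. arm_command: Moves the arm, as the interface text tells. Its arguments: {"type":"object","properties":{"targets":{"type":"array"},"squeeze":{"type":"number"}},"required":["targets"]}

```bash
mkdir -p pics
python3 - <<'E'
from workcell import arm, read_camera, get_calibration
import cv2
for n in ("scene","top"):
    im=read_camera(n); cv2.imwrite(f"pics/{n}0.png",im[:,:,::-1])
    c=get_calibration(n); print(n,c)
print(get_calibration("wrist")); print(arm.get_obs())
E
```

```text
scene {'fx': 404.0263276743744, 'fy': 404.0263276743744, 'cx': 322.51702300953065, 'cy': 198.05965020323166, 'R': array([[ 0.73413242,  0.67875261,  0.0185603 ],
       [ 0.46813799, -0.48615592, -0.73790192],
       [-0.49182966,  0.55040651, -0.6746527 ]]), 't': array([-0.38722163, -0.08941933,  1.39049343])}
top {'fx': 491.71160356327823, 'fy': 491.71160356327823, 'cx': 313.80804745843506, 'cy': 201.0021692453745, 'R': array([[ 0.01872264, -0.99981053,  0.00532596],
       [-0.9985351 , -0.01896869, -0.05067391],
       [ 0.05076534, -0.0043694 , -0.99870105]]), 't': array([0.00626284, 0.51217753, 1.40943732])}
{'fx': 309.70691628693146, 'fy': 309.70691628693146, 'cx': 325.13286629410965, 'cy': 197.08844859040767, 'hand_eye': array([[-1.60038829e-04, -9.49626577e-01, -3.13383694e-01,
         8.16377692e-02],
       [ 9.99999986e-01, -1.34965977e-04, -1.01701359e-04,
         4.32789058e-04],
       [ 5.42821766e-05, -3.13383705e-01,  9.49626585e-01,
        -1.29265372e-01],
       [ 0.00000000e+00,  0.00000000e+00,  0.00000000e+00,
         1.00000000e+00]])}
{'time': 0.1, 'joint_positions': array([-6.79526861e+01,  2.42795323e+01,  9.34276858e+01, -1.32952358e-03,
        6.23719922e+01, -1.08799101e+00]), 'qvel': array([ 0.01096512, -0.05131061, -0.15825803,  0.03293979, -0.06666945,
       -0.00692882]), 'joint_efforts': array([-4.02776559e-04, -5.58428192e+01, -2.82443100e+01, -6.00211456e-05,
        3.03989887e-03, -2.45296621e-05]), 'eef_pos': array([ 0.24540994, -0.57428358,  0.24462474]), 'eef_rot': array([-1.79920782e+02, -3.27175035e-04,  2.31359221e+01]), 'wrist_force': array([ 0.45118179, -0.69582908, -0.38324236]), 'wrist_torque': array([ 0.00978017,  0.06090784, -0.00296321]), 'grip_force': 0.0, 'width': 0.08555919250466754}
```

View pics/scene0.png

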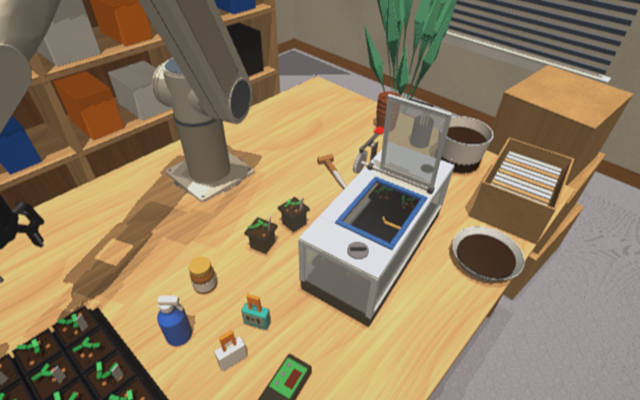

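View pics/top0.png

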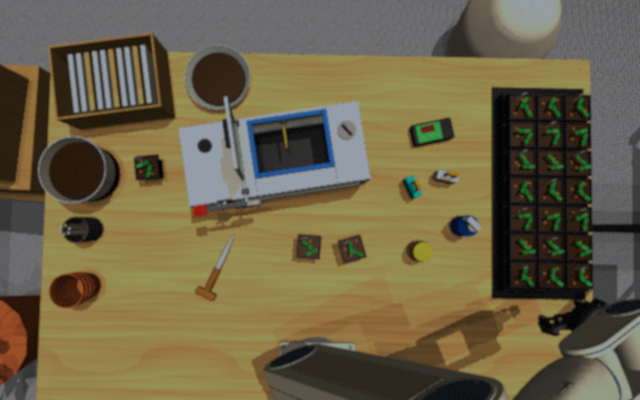

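Scene: white gauge with an orange hanger at scene (231,348) and top (447,177). The look-alike is turquoise, at scene (256,312) and top (412,187). By the description I choose the white one. The blue frame is at top (290,142), the hook at (285,135) and the red tab at (200,211).

```bash
cat > h.py <<'E'
from workcell import arm, read_camera, get_calibration
import cv2, numpy as np
from scipy.spatial.transform import Rotation as Ro
def ray(n,u,v,z,obs=None):
    c=get_calibration(n)
    if n=="wrist":
        p=np.array([u-c["cx"],v-c["cy"]])/c["fx"]; th=np.hypot(*p)
        d=np.r_[p/th*np.sin(th),np.cos(th)] if th>0 else np.r_[0,0,1]
        H=c["hand_eye"]; R=Ro.from_euler("xyz",obs["eef_rot"],degrees=True).as_matrix()
        o=R@H[:3,3]+obs["eef_pos"]; d=R@H[:3,:3]@d
    else:
        o=-c["R"].T@c["t"]; d=c["R"].T@np.r_[(u-c["cx"])/c["fx"],(v-c["cy"])/c["fy"],1]
    return o+d*(z-o[2])/d[2]
def proj(n,X,obs=None):
    c=get_calibration(n)
    if n=="wrist":
        H=c["hand_eye"]; R=Ro.from_euler("xyz",obs["eef_rot"],degrees=True).as_matrix()
        q=H[:3,:3].T@(R.T@(np.array(X)-obs["eef_pos"])-H[:3,3]); rr=np.hypot(q[0],q[1]); th=np.arctan2(rr,q[2])
        return np.array([c["cx"],c["cy"]])+c["fx"]*th*q[:2]/rr
    q=c["R"]@np.array(X)+c["t"]; return np.array([c["cx"]+c["fx"]*q[0]/q[2],c["cy"]+c["fy"]*q[1]/q[2]])
E
python3 - <<'E'
from h import *
t=cv2.imread("pics/top0.png"); s=cv2.imread("pics/scene0.png")
def hsv(im,lo,hi,box):
    m=cv2.inRange(cv2.cvtColor(im,cv2.COLOR_BGR2HSV),lo,hi); k=np.zeros_like(m); x0,y0,x1,y1=box; k[y0:y1,x0:x1]=m[y0:y1,x0:x1]; return k
m=hsv(t,(105,130,80),(120,255,255),(235,95,345,190))
pts=cv2.findNonZero(m); r=cv2.minAreaRect(pts); print(r); B=cv2.boxPoints(r)
W=np.array([ray("top",*b,0.206) for b in B]); print(W.round(4), "mid",W.mean(0).round(4),[np.linalg.norm(W[i]-W[i-1]).round(3) for i in range(4)])
for i in range(4):
    d=W[i]-W[i-1]; print(np.degrees(np.arctan2(d[1],d[0])).round(2))
for nm,n,im,lo,hi,box,z in [("red","top",t,(0,160,100),(6,255,255),(180,195,225,225),.254),("hook","top",t,(15,130,100),(35,255,255),(255,115,325,172),.156),("orange","top",t,(3,150,90),(20,255,255),(430,165,465,190),.112),("hookS","scene",s,(15,130,100),(35,255,255),(350,190,420,240),.156),("orgS","scene",s,(5,150,100),(20,255,255),(215,325,242,352),.1)]:
    p=cv2.findNonZero(hsv(im,lo,hi,box))
    if p is None: print(nm,None); continue
    p=p[:,0]; print(nm,len(p),p.mean(0),p.min(0),p.max(0),ray(n,*p.mean(0),z).round(4))
f=lambda im,x0,y0,w,h,k:cv2.resize(im[y0:y0+h,x0:x0+w],None,fx=k,fy=k,interpolation=cv2.INTER_CUBIC)
cv2.imwrite("pics/c1.png",np.vstack([np.hstack([f(t,395,155,80,60,5),f(s,200,290,80,60,5)]),np.hstack([f(t,235,95,120,90,3.33333),f(t,180,185,100,75,4)])]))
E
```

```text
((290.26007080078125, 143.19073486328125), (57.3255615234375, 79.677978515625), 81.25383758544922)
[[ 0.7009  0.19    0.206 ]
 [ 0.7357 -0.0078  0.206 ]
 [ 0.5924 -0.0322  0.206 ]
 [ 0.5581  0.1645  0.206 ]] mid [0.6468 0.0786 0.206 ] [np.float64(0.145), np.float64(0.201), np.float64(0.145), np.float64(0.2)]
10.12
-80.02
-170.34
99.89
red 124 [200.04032258 210.19354839] [193 205] [206 215] [0.4725 0.2892 0.254 ]
hook 43 [284.55813953 135.58139535] [283 126] [286 146] [0.6747 0.0963 0.156 ]
orange 45 [439.17777778 181.57777778] [430 171] [455 186] [ 0.5659 -0.3211  0.112 ]
hookS 65 [390.01538462 223.26153846] [382 216] [399 228] [0.6673 0.0925 0.156 ]
orgS 156 [226.6025641  338.33333333] [219 330] [235 350] [ 0.5904 -0.3623  0.1   ]
```

View pics/c1.png

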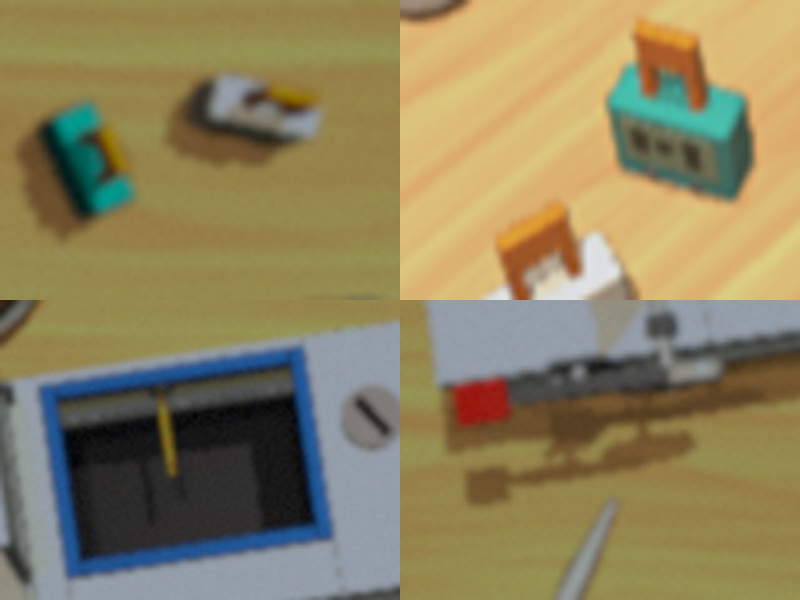

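Chosen: white gauge, confirmed in the crop (top view: white case, tab bar about (453,174), display towards -x, so own y is tilted about 10°). The turquoise one is the look-alike. The frame is yawed about 10°, and the hook runs vertically in the crop from about (283,126) to (286,146). Next I get the move distances to a viewing pose.

Run:
```python
from h import *
t=cv2.imread("pics/top0.png")
hs=cv2.cvtColor(t,cv2.COLOR_BGR2HSV)[166:190,433:464]
m=cv2.inRange(hs,(12,150,120),(28,255,255)); 
for u,v in [(447.5,173.5),(459,174.7),(453,174)]: print(ray("top",u,v,.112).round(4))
print("case",[ray("top",u,v,.06).round(4) for u,v in [(437.5,170.5),(457,183)]])
print(arm.get_obs()["eef_pos"])
```

```text
[ 0.5882 -0.3435  0.112 ]
[ 0.5856 -0.3747  0.112 ]
[ 0.5871 -0.3584  0.112 ]
case [array([ 0.602 , -0.3297,  0.06  ]), array([ 0.5678, -0.3847,  0.06  ])]
[ 0.24540994 -0.57428358  0.24462474]
```

{"name": "arm_command", "arguments": {
  "targets": [5.6,3.6,0.6,0,0,-6,-1,5.6,3.6,0.6,0,0,-6,-1,5.6,3.6,0,0,0,-6,-1,5.6,3.6,0,0,0,-6,-1,5.6,3.6,0,0,0,-6,-1]
}}

```text
time: 0.72
eef_pos: [0.5094, -0.4046, 0.2562]
eef_rot: [-180.0, 0.0, -7.1]
wrist_force: [0.7, -0.4, 0.7]
width: 0.0854
grip_force: 0.0
```

{"name": "arm_command", "arguments": {
  "targets": [5.0,3.6,0,0,0,-3,-0.2,0,0,0,0,0,0,-0.2,0,0,0,0,0,0,-0.2]
}}

```text
time: 1.1
eef_pos: [0.5577, -0.3697, 0.2559]
eef_rot: [-180.0, 0.1, -9.8]
wrist_force: [-0.6, -0.3, -0.1]
width: 0.0515
grip_force: 0.0
```

Run:
```python
from h import *
o=arm.get_obs(); im=read_camera("wrist"); cv2.imwrite("pics/w1.png",im[:,:,::-1])
print(o); print(proj("wrist",[.587,-.358,.112],o))
np.save("o1.npy",np.r_[o["eef_pos"],o["eef_rot"]])
```

```text
{'time': 1.1, 'joint_positions': array([-3.45529133e+01,  2.73695711e+01,  8.68424055e+01, -2.30926495e-02,
        6.58610148e+01,  6.52471546e+01]), 'qvel': array([-1.69444892, -0.44535906,  0.41706702, -0.0100281 , -0.05544071,
        0.12498904]), 'joint_efforts': array([ 1.61832232e+00, -6.00517416e+01, -2.97794974e+01,  8.86482443e-02,
       -2.31447991e-02,  2.80539173e-02]), 'eef_pos': array([ 0.55765415, -0.36970327,  0.25591986]), 'eef_rot': array([-1.79988564e+02,  7.51051437e-02, -9.79060319e+00]), 'wrist_force': array([-0.60503734, -0.31583869, -0.14203359]), 'wrist_torque': array([-0.03360552,  0.00131254,  0.03362272]), 'grip_force': 0.0, 'width': 0.051491282079269465}
[307.08346895 159.47553368]
```

View pics/w1.png

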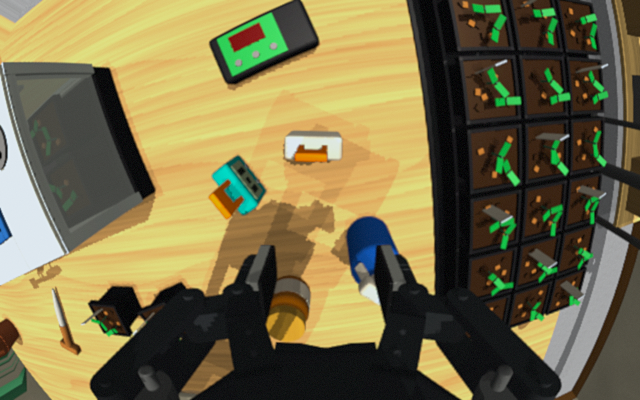

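Wrist: white case about (313,147), orange tab bar about (312,157), turquoise look-alike about (236,186). The gripper's yaw nearly matches. I'll refine numerically.

Run:
```python
from h import *
v=np.load("o1.npy"); o=dict(eef_pos=v[:3],eef_rot=v[3:])
im=cv2.imread("pics/w1.png"); hs=cv2.cvtColor(im,cv2.COLOR_BGR2HSV)
for r in range(140,168,2): print(r,[ "%d/%d"%(hs[r,c,0],hs[r,c,2]) if hs[r,c,1]>150 else '-' for c in range(290,340,4)])
m=cv2.inRange(hs,(5,190,190),(20,255,255)); k=np.zeros_like(m);k[150:170,280:345]=m[150:170,280:345]
r=cv2.minAreaRect(cv2.findNonZero(k)); print(r)
for b in cv2.boxPoints(r): print(ray("wrist",*b,.112,o).round(4))
w=cv2.inRange(hs,(0,0,190),(180,40,255)); k=np.zeros_like(w);k[125:170,280:345]=w[125:170,280:345]
r=cv2.minAreaRect(cv2.findNonZero(k)); print(r)
for b in cv2.boxPoints(r): print(b,ray("wrist",*b,.06,o).round(4))
```

```text
140 ['-', '-', '-', '-', '-', '-', '-', '-', '-', '-', '-', '-', '-']
142 ['-', '-', '-', '-', '-', '-', '-', '-', '-', '-', '-', '-', '-']
144 ['-', '-', '-', '-', '-', '-', '-', '-', '-', '-', '-', '-', '-']
146 ['-', '-', '-', '13/128', '-', '-', '-', '-', '-', '-', '-', '-', '-']
148 ['-', '-', '11/143', '13/126', '-', '-', '-', '-', '12/133', '13/152', '-', '-', '-']
150 ['-', '-', '14/135', '13/131', '13/136', '12/138', '12/137', '12/133', '14/132', '14/170', '-', '-', '-']
152 ['-', '-', '14/148', '14/147', '14/144', '14/146', '14/147', '13/146', '13/143', '12/143', '-', '-', '-']
154 ['-', '-', '17/227', '17/226', '17/228', '17/227', '17/225', '16/224', '16/217', '14/187', '-', '-', '-']
156 ['-', '-', '18/227', '18/226', '19/225', '19/226', '20/226', '20/226', '20/227', '15/220', '-', '-', '-']
158 ['-', '11/137', '17/228', '17/227', '17/227', '17/227', '18/226', '18/226', '18/226', '15/216', '-', '-', '-']
160 ['-', '14/136', '15/209', '15/209', '15/216', '16/220', '15/223', '16/222', '16/224', '15/200', '-', '-', '-']
162 ['-', '-', '16/113', '16/119', '15/122', '14/124', '-', '16/196', '16/168', '17/182', '-', '17/210', '17/209']
164 ['-', '-', '-', '-', '-', '-', '-', '-', '-', '-', '-', '-', '-']
166 ['-', '-', '-', '-', '-', '-', '-', '-', '-', '-', '-', '-', '-']
((310.5, 157.0), (8.0, 31.0), 90.0)
[ 0.5948 -0.3484  0.112 ]
[ 0.5899 -0.3757  0.112 ]
[ 0.5827 -0.3745  0.112 ]
[ 0.5875 -0.347   0.112 ]
((312.8470764160156, 146.92494201660156), (56.05553436279297, 21.37489128112793), 1.3639274835586548)
[284.57285 156.94221] [ 0.5843 -0.3299  0.06  ]
[285.08163 135.57338] [ 0.6068 -0.335   0.06  ]
[341.1213  136.90767] [ 0.5951 -0.3929  0.06  ]
[340.61252 158.2765 ] [ 0.5724 -0.3887  0.06  ]
```

{"name": "arm_command", "arguments": {
  "targets": [3.1,0.8,0,0,0,-1.6,-0.2,0,0,-4.5,0,0,0,-0.2,0,0,0,0,0,0,-0.2,0,0,0,0,0,0,-0.2]
}}

```text
time: 1.65
eef_pos: [0.5884, -0.3631, 0.2125]
eef_rot: [180.0, -0.0, -11.5]
wrist_force: [0.7, 0.3, -0.2]
width: 0.0511
grip_force: 0.0
```

Run:
```python
from h import *
o=arm.get_obs(); im=read_camera("wrist"); cv2.imwrite("pics/w2.png",im[:,:,::-1])
print(o["eef_pos"],o["eef_rot"],o["width"])
hs=cv2.cvtColor(im,cv2.COLOR_RGB2HSV)
p=proj("wrist",[.589,-.3615,.112],o); print(p); x,y=p.astype(int)
m=cv2.inRange(hs,(12,190,180),(24,255,255)); k=np.zeros_like(m);k[y-25:y+25,x-50:x+50]=m[y-25:y+25,x-50:x+50]
n,l,s,c=cv2.connectedComponentsWithStats(k); i=1+s[1:,4].argmax(); r=cv2.minAreaRect(cv2.findNonZero((l==i).astype('uint8'))); print(r)
W=np.array([ray("wrist",*b,.112,o) for b in cv2.boxPoints(r)]); print(W.round(4),W.mean(0))
cv2.imwrite("pics/w2c.png",cv2.resize(im[max(0,y-60):y+90,x-100:x+100,::-1],None,fx=3,fy=3))
```

```text
[ 0.58841024 -0.36313749  0.21251333] [ 1.79987988e+02 -1.56792537e-02 -1.15489289e+01] 0.051110091859350615
[323.33770242 203.8722019 ]
((323.0, 204.0), (8.0, 36.0), 90.0)
[[ 0.595  -0.348   0.112 ]
 [ 0.5894 -0.3757  0.112 ]
 [ 0.5828 -0.3745  0.112 ]
 [ 0.5885 -0.3466  0.112 ]] [ 0.58892845 -0.36120822  0.112     ]
```

View pics/w2c.png

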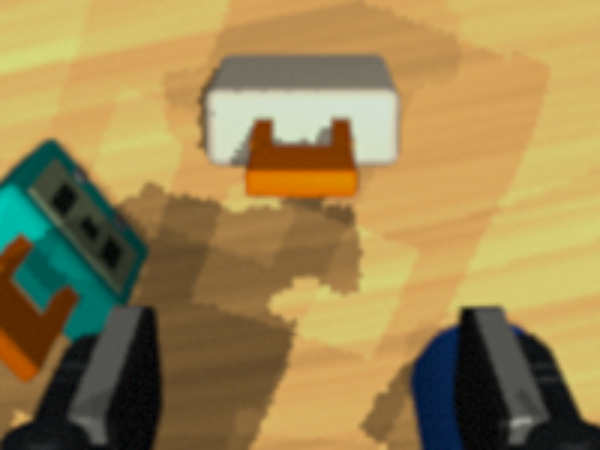

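The crop shows the white case with its plain back towards +x and the tab bar aligned with the image axis at crop (302,182). The turquoise one is clear to the left.

{"name": "arm_command", "arguments": {
  "targets": [0.1,0.2,-4.4,0,0,0,-0.2,0,0,-4.0,0,0,0,-0.2,0,0,-3.1,0,0,0,-0.2,0,0,0,0,0,0,-0.2]
}}

```text
time: 2.2
eef_pos: [0.589, -0.3599, 0.0957]
eef_rot: [-179.9, 0.1, -11.5]
wrist_force: [0.8, 0.5, -0.0]
width: 0.0512
grip_force: 0.0
```

{"name": "arm_command", "arguments": {
  "targets": [0,0,0,0,0,0,1,0,0,0,0,0,0,1,0,0,0,0,0,0,1,0,0,0,0,0,0,1],
  "squeeze": 40
}}

```text
time: 2.7
eef_pos: [0.5914, -0.3611, 0.0991]
eef_rot: [179.9, -0.2, -11.5]
wrist_force: [-0.5, -1.0, 6.3]
width: 0.0291
grip_force: 40.9
```

{"name": "arm_command", "arguments": {
  "targets": [0,0,1,0,0,0,1,0,0,4,0,0,0,1,0,0,6,0,0,0,1,0,0,6,0,0,0,1,0,0,6,0,0,0,1]
}}

```text
time: 3.32
eef_pos: [0.5896, -0.3595, 0.3291]
eef_rot: [-180.0, 0.0, -11.5]
wrist_force: [0.3, -0.8, -2.1]
width: 0.0291
grip_force: 40.0
```

Run:
```python
from h import *
print("tip",ray("top",287,147,.167).round(4),"tipS",[ray("scene",u,v,.165).round(4) for u,v in [(382,217),(399,228)]])
mid=np.array([.6468,.0786]); a=np.radians(10.05); ex=np.array([np.cos(a),np.sin(a)]); ey=np.array([-ex[1],ex[0]])
org=mid-.0175*ex+.025*ey; print("org",org)
for p in [ray("top",287,147,.167)[:2],ray("top",284.5,135.6,.156)[:2],ray("scene",390,223.3,.156)[:2],ray("top",200,210.2,.254)[:2]]: print((p-org)@ex,(p-org)@ey)
# yaw from roof edges: mask blue lines
t=cv2.imread("pics/top0.png"); im=cv2.imread("pics/scene0.png")
s=cv2.resize(im[180:260,330:430],None,fx=8,fy=7.5,interpolation=cv2.INTER_CUBIC)[:600,:800]; cv2.imwrite("pics/s2.png",s)
o=arm.get_obs(); print(o["eef_pos"],o["wrist_force"],o["width"],o["time"])
```

```text
tip [0.643  0.0887 0.167 ] tipS [array([0.6442, 0.0885, 0.165 ]), array([0.6969, 0.0867, 0.165 ])]
org [0.62520583 0.10016251]
0.015514404876094328 -0.014375083562092817
0.04806859996235599 -0.012256782233220437
0.04017041972529081 -0.014988558442993415
-0.11739293051978525 0.21287046026354398
[ 0.58956618 -0.35954373  0.32905052] [ 0.30675992 -0.77212269 -2.14190019] 0.029060049449254922 3.325
```

{"name": "arm_command", "arguments": {
  "targets": [0,6.0,0.8,0,0,4,1,0,6.1,0,0,0,4,1,0,6.1,0,0,0,4,1,0,6.1,0,0,0,4,1,0,6.1,0,0,0,4,1]
}}

```text
time: 3.95
eef_pos: [0.5894, -0.0539, 0.3352]
eef_rot: [-180.0, -0.0, 8.7]
wrist_force: [0.3, -0.4, -1.5]
width: 0.0292
grip_force: 40.1
```

{"name": "arm_command", "arguments": {
  "targets": [0.5,6.0,0,0,0,1.5,1,0.4,5.0,0,0,0,0,1,0,2.8,0,0,0,0,1,0,0,0,0,0,0,1,0,0,0,0,0,0,1]
}}

```text
time: 4.58
eef_pos: [0.5987, 0.0816, 0.3348]
eef_rot: [180.0, 0.0, 10.0]
wrist_force: [-1.1, -0.1, -1.4]
width: 0.029
grip_force: 40.2
```

Run:
```python
from h import *
o=arm.get_obs(); im=read_camera("wrist"); cv2.imwrite("pics/w3.png",im[:,:,::-1])
print(o["eef_pos"],o["eef_rot"],o["time"],o["width"],o["wrist_force"])
np.save("o3.npy",np.r_[o["eef_pos"],o["eef_rot"]])
```

```text
[0.59874103 0.0815884  0.3347606 ] [1.79981623e+02 1.21239221e-02 1.00479284e+01] 4.575 0.029021455728276368 [-1.12397945 -0.08104164 -1.44615814]
```

View pics/w3.png

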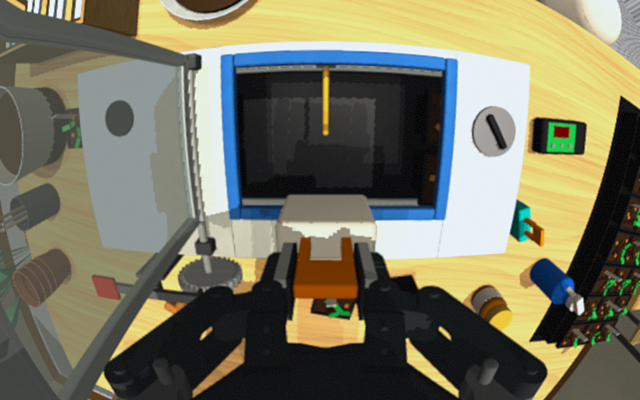

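Wrist view: hook tip (326,132), wall end (324,67), blue frame inner corners about (236,67), (444,70), (435,206) and (240,206), red tab (105,287). The gauge is held straight (case columns 278–375, tab 295–355).

Run:
```python
from h import *
v=np.load("o3.npy"); o=dict(eef_pos=v[:3],eef_rot=v[3:])
org=np.array([.6252,.1002]); a=np.radians(10.05); ex=np.array([np.cos(a),np.sin(a)]); ey=np.array([-ex[1],ex[0]])
c=lambda u,w,z:(lambda p:(np.round([(p[:2]-org)@ex,(p[:2]-org)@ey],4)))(ray("wrist",u,w,z,o))
im=cv2.imread("pics/w3.png"); hs=cv2.cvtColor(im,cv2.COLOR_BGR2HSV)
m=cv2.inRange(hs,(12,120,110),(35,255,255)); k=np.zeros_like(m);k[60:150,305:345]=m[60:150,305:345]
for r in range(64,140,6):
    x=np.where(k[r])[0]
    if len(x): print(r,x.min(),x.max(),c(x.mean(),r,.156))
ys=np.where(k.any(1))[0]; print("tip",ys.max(),c(326,ys.max()-2,.167),c(326,ys.max()-2,.160))
b=cv2.inRange(hs,(100,150,80),(125,255,255))
# frame edges: scan
row=b[140]; x=np.where(row[200:480])[0]+200; print("row140",x.min(),x.max(), c(x.min(),140,.206),c(x.max(),140,.206))
g=x[np.where(np.diff(x)>20)[0][0]],x[np.where(np.diff(x)>20)[0][0]+1]; print("inner",g,c(g[0],140,.206),c(g[1],140,.206))
for cc in (260,290,400,425):
    y=np.where(b[30:240,cc])[0]+30; j=np.where(np.diff(y)>20)[0][0]; print(cc,y.min(),y[j],y[j+1],y.max(),c(cc,y.min(),.206),c(cc,y[j],.206),c(cc,y[j+1],.206),c(cc,y.max(),.206))
rm=cv2.inRange(hs,(0,150,90),(8,255,255)); k=np.zeros_like(rm);k[265:310,80:135]=rm[265:310,80:135]
p=cv2.findNonZero(k)[:,0].mean(0); print("red",p,ray("wrist",*p,.254,o),c(*p,.254))
for z,u0,u1,w in ((.112-.098+.3348,296,357,295),): print("tabtop",ray("wrist",u0,w,z,o),ray("wrist",u1,w,z,o))
```

```text
70 323 327 [ 0.0807 -0.0138]
76 323 328 [ 0.0746 -0.0143]
82 323 328 [ 0.0687 -0.0143]
88 323 328 [ 0.0627 -0.0143]
94 323 328 [ 0.0567 -0.0143]
100 323 328 [ 0.0507 -0.0143]
106 323 328 [ 0.0448 -0.0143]
112 323 328 [ 0.0388 -0.0143]
118 323 328 [ 0.0328 -0.0143]
124 323 328 [ 0.0268 -0.0143]
130 323 328 [ 0.0208 -0.0143]
tip 135 [ 0.019  -0.0147] [ 0.0182 -0.0148]
row140 224 452 [0.0193 0.0736] [ 0.0203 -0.126 ]
inner (np.int64(236), np.int64(442)) [0.0189 0.0626] [ 0.0199 -0.1163]
260 53 65 208 218 [0.0922 0.0397] [0.0819 0.0398] [-0.0431  0.0448] [-0.0529  0.0456]Traceback (most recent call last):
  File "<stdin>", line 16, in <module>
IndexError: index 0 is out of bounds for axis 0 with size 0
```

{"name": "arm_command", "arguments": {
  "targets": [1.3,0.2,0,0,0,0,1,1.0,0.1,0,0,0,0,1,0,0,0,0,0,0,1,0,0,-4,0,0,0,1,0,0,-4,0,0,0,1]
}}

```text
time: 5.25
eef_pos: [0.6223, 0.0849, 0.254]
eef_rot: [180.0, -0.1, 10.0]
wrist_force: [-0.9, -0.4, -2.2]
width: 0.0293
grip_force: 40.2
```

{"name": "arm_command", "arguments": {
  "targets": [0,0,-3.5,0,0,0,1,0,0,-2.5,0,0,0,1,0,0,-1.1,0,0,0,1,0,0,0,0,0,0,1,0,0,0,0,0,0,1]
}}

```text
time: 5.88
eef_pos: [0.6228, 0.0851, 0.1848]
eef_rot: [180.0, -0.1, 10.0]
wrist_force: [-0.3, 0.7, -2.0]
width: 0.0293
grip_force: 40.1
```

Run:
```python
from h import *
o=arm.get_obs(); im=read_camera("wrist"); cv2.imwrite("pics/w4.png",im[:,:,::-1])
s=read_camera("scene"); cv2.imwrite("pics/s4.png",s[:,:,::-1])
print(o["eef_pos"],o["eef_rot"],o["time"],o["width"],o["wrist_force"])
np.save("o4.npy",np.r_[o["eef_pos"],o["eef_rot"]])
a=cv2.resize(im[80:330,180:480,::-1],(600,500)); b=cv2.resize(s[165:265,350:400+50][:, :, ::-1],(200,400) ,interpolation=cv2.INTER_CUBIC)
b=cv2.copyMakeBorder(b,0,100,0,0,cv2.BORDER_CONSTANT); cv2.imwrite("pics/v4.png",np.hstack([a,b]))
```

```text
[0.62284631 0.08505872 0.18476585] [ 1.79993812e+02 -1.11817769e-01  1.00322208e+01] 5.875 0.02926946276146405 [-0.26487945  0.69409606 -1.98795833]
```

View pics/v4.png

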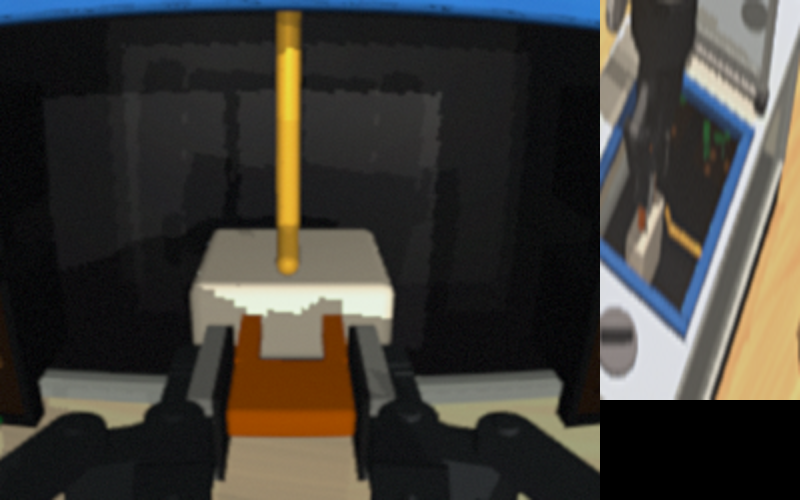

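Wrist: the hook (crop 288, tip at (288,268)) lies within the window columns 262–322 (middle 292), about 1 mm off. I'll check the heights by projection and triangulation.

Run:
```python
from h import *
o=lambda n:(lambda v:dict(eef_pos=v[:3],eef_rot=v[3:]))(np.load(n))
o4=o("o4.npy"); o3=o("o3.npy")
R=Ro.from_euler("xyz",o4["eef_rot"],degrees=True).as_matrix()
P=lambda x,y,z:proj("wrist",o4["eef_pos"]+R@np.array([x,y,z]),o4)
for off in (.096,.0985,.101,.104):
    print(off,"winedge",P(.004,0,off-.086)[1],"casetop back",P(.013,0,off-.06)[1],"tabtop back",P(.004,0,off-.112)[1],"back bottom",P(.013,0,off)[1])
im=cv2.imread("pics/w4.png"); g=im[:,:,2].astype(int)
print("col325",[(r,tuple(im[r,325])) for r in range(218,264,2)])
print("col300",[(r,tuple(im[r,305])) for r in range(230,300,3)])
# triangulate tip: bead bottom
for z in (.155,.16,.165,.17,.175):
    print(z,ray("wrist",325.5,134,z,o3)[:2].round(4),ray("wrist",324,213,z,o4)[:2].round(4))
```

```text
0.096 winedge 255.99133222704089 casetop back 220.3902512045397 tabtop back 284.59723940879974 back bottom 190.05218787503864
0.0985 winedge 253.65763234692005 casetop back 218.7507040493648 tabtop back 281.4555262232058 back bottom 189.1027182874074
0.101 winedge 251.3863772896117 casetop back 217.15247565655784 tabtop back 278.40598239630907 back bottom 188.17216333790418
0.104 winedge 248.74015317297952 casetop back 215.2870904981026 tabtop back 274.86337142229297 back bottom 187.07970114174847
col325 [(218, (np.uint8(99), np.uint8(114), np.uint8(122))), (220, (np.uint8(109), np.uint8(125), np.uint8(130))), (222, (np.uint8(154), np.uint8(177), np.uint8(187))), (224, (np.uint8(197), np.uint8(225), np.uint8(231))), (226, (np.uint8(213), np.uint8(234), np.uint8(233))), (228, (np.uint8(222), np.uint8(240), np.uint8(232))), (230, (np.uint8(224), np.uint8(241), np.uint8(232))), (232, (np.uint8(223), np.uint8(241), np.uint8(232))), (234, (np.uint8(224), np.uint8(242), np.uint8(232))), (236, (np.uint8(141), np.uint8(163), np.uint8(163))), (238, (np.uint8(120), np.uint8(136), np.uint8(146)
[... 1376 characters left out ...]
(272, (np.uint8(0), np.uint8(52), np.uint8(112))), (275, (np.uint8(0), np.uint8(54), np.uint8(115))), (278, (np.uint8(0), np.uint8(50), np.uint8(112))), (281, (np.uint8(0), np.uint8(52), np.uint8(113))), (284, (np.uint8(0), np.uint8(56), np.uint8(123))), (287, (np.uint8(0), np.uint8(74), np.uint8(157))), (290, (np.uint8(0), np.uint8(75), np.uint8(162))), (293, (np.uint8(0), np.uint8(74), np.uint8(159))), (296, (np.uint8(0), np.uint8(70), np.uint8(155))), (299, (np.uint8(107), np.uint8(135), np.uint8(152)))]
0.155 [0.6441 0.089 ] [0.6425 0.089 ]
0.16 [0.6447 0.0892] [0.6444 0.0893]
0.165 [0.6452 0.0893] [0.6463 0.0897]
0.17 [0.6458 0.0894] [0.6482 0.09  ]
0.175 [0.6464 0.0895] [0.6501 0.0903]
```

{"name": "arm_command", "arguments": {
  "targets": [0,0.1,-0.15,0,0,0,1,1.0,0.2,0,0,0,0,1,1.0,0.2,0,0,0,0,1,0.5,0.1,0,0,0,0,1,0,0,0,0,0,0,1]
}}

```text
time: 6.6
eef_pos: [0.6475, 0.0911, 0.1818]
eef_rot: [-180.0, 0.0, 10.0]
wrist_force: [-1.0, 0.5, -2.1]
width: 0.0291
grip_force: 40.2
```

Run:
```python
from h import *
o=arm.get_obs(); im=read_camera("wrist"); cv2.imwrite("pics/w5.png",im[:,:,::-1])
print(o["eef_pos"],o["eef_rot"],o["time"],o["wrist_force"])
cv2.imwrite("pics/v5.png",cv2.resize(im[130:330,200:450,::-1],(750,600),interpolation=cv2.INTER_CUBIC))
```

```text
[0.64745348 0.0910706  0.18182458] [-1.79998278e+02  3.85867964e-03  1.00366861e+01] 6.6 [-0.95050187  0.47362943 -2.06549342]
```

View pics/v5.png

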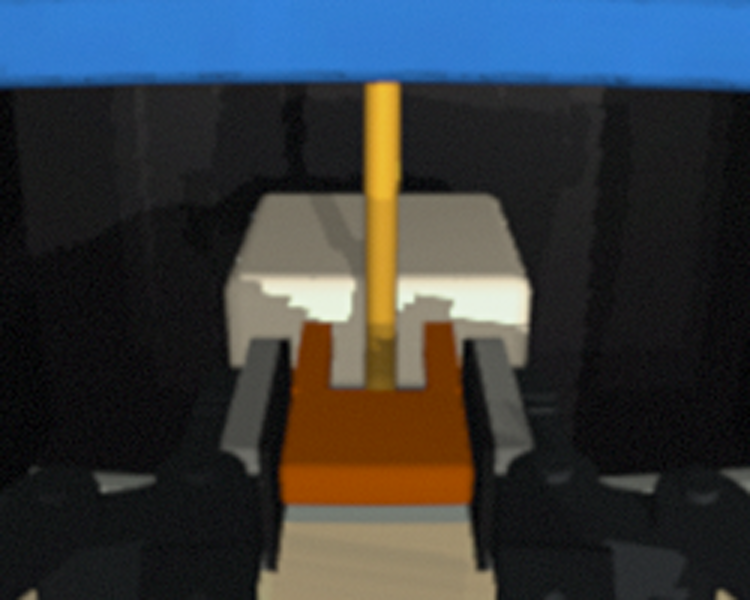

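The hook enters the window centrally (crop 380, window 330–428), with no contact force. I continue.

{"name": "arm_command", "arguments": {
  "targets": [0.7,0.12,0,0,0,0,1,0.7,0.12,0,0,0,0,1,0.7,0.13,0,0,0,0,1,0,0,0,0,0,0,1]
}}

```text
time: 7.15
eef_pos: [0.6687, 0.0948, 0.182]
eef_rot: [180.0, -0.0, 10.0]
wrist_force: [-0.6, -0.9, -2.2]
width: 0.0289
grip_force: 40.2
```

{"name": "arm_command", "arguments": {
  "targets": [0,0,-0.6,0,0,0,1,0,0,-0.5,0,0,0,1,0,0,-0.2,0,0,0,1,0,0,0,0,0,0,1]
}}

```text
time: 7.65
eef_pos: [0.6679, 0.0947, 0.169]
eef_rot: [-180.0, 0.0, 10.0]
wrist_force: [-0.4, 0.9, -1.5]
width: 0.0294
grip_force: 40.3
```

{"name": "arm_command", "arguments": {
  "targets": [0,0,-0.1,0,0,0,1,0,0,0,0,0,0,1]
}}

```text
time: 7.9
eef_pos: [0.6682, 0.0947, 0.1686]
eef_rot: [180.0, -0.0, 10.0]
wrist_force: [-1.0, -1.0, 3.7]
width: 0.0285
grip_force: 40.9
```

{"name": "arm_command", "arguments": {
  "targets": [0,0,-0.1,0,0,0,1,0,0,0,0,0,0,1]
}}

```text
time: 8.15
eef_pos: [0.6682, 0.0947, 0.1684]
eef_rot: [180.0, -0.0, 10.0]
wrist_force: [-4.7, -0.4, 10.4]
width: 0.0292
grip_force: 41.5
```

{"name": "arm_command", "arguments": {
  "targets": [0,0,0.1,0,0,0,1,0,0,0,0,0,0,0.1,0,0,0,0,0,0,-0.1,0,0,0,0,0,0,-0.1,0,0,0,0,0,0,-0.1]
}}

```text
time: 8.78
eef_pos: [0.668, 0.0947, 0.1678]
eef_rot: [-180.0, 0.0, 10.0]
wrist_force: [0.9, 0.1, 0.2]
width: 0.0472
grip_force: 0.0
```

{"name": "arm_command", "arguments": {
  "targets": [0,0,2,0,0,0,-0.1,0,0,3,0,0,0,-0.1,0,0,4,0,0,0,-0.1,0,0,4,0,0,0,-0.1,0,0,0,0,0,0,-0.1]
}}

```text
time: 9.4
eef_pos: [0.6702, 0.095, 0.304]
eef_rot: [180.0, -0.5, 10.0]
wrist_force: [-1.0, 0.3, -0.4]
width: 0.0471
grip_force: 0.0
```

Run:
```python
from h import *
o=arm.get_obs(); im=read_camera("wrist"); s=read_camera("scene")
print(o["eef_pos"],o["eef_rot"],o["time"],o["wrist_force"],o["width"])
np.save("o6.npy",np.r_[o["eef_pos"],o["eef_rot"]]); cv2.imwrite("pics/w6.png",im[:,:,::-1])
a=cv2.resize(im[100:350,100:450,::-1],(700,500))
b=cv2.resize(s[170:270,330:430][:, :, ::-1],(500,500),interpolation=cv2.INTER_CUBIC)[:,200:300]
b=cv2.resize(s[190:260,360:410-36][:, :, ::-1],(100,500),interpolation=cv2.INTER_CUBIC)
cv2.imwrite("pics/v6.png",np.hstack([a,b])); cv2.imwrite("pics/s6.png",s[:,:,::-1])
```

```text
[0.67020846 0.0949791  0.30397444] [179.97303804  -0.51375316  10.03528332] 9.4 [-0.97089683  0.34755966 -0.35202567] 0.0471105530939494
```

View pics/v6.png

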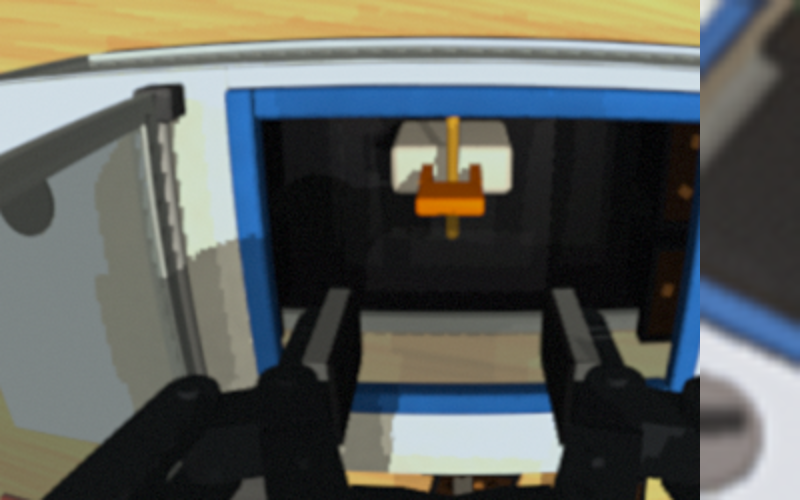

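Hung: the hook wire passes through the window, with the tip visible in front of the tab at crop (452,230) and the fingers clear. Now I retreat forward of the cabinet and go round to the tab.

{"name": "arm_command", "arguments": {
  "targets": [-5.2,-0.9,2,0,0,0,-0.1,-5.2,-0.9,2,0,0,0,0.3,-5.2,-0.9,1,0,0,0,0.7,-5.2,-0.9,0,0,0,0,1,-5.2,-0.9,0,0,0,0,1]
}}

```text
time: 10.12
eef_pos: [0.4057, 0.0494, 0.3471]
eef_rot: [-180.0, 0.1, 10.0]
wrist_force: [-0.1, 0.7, 0.6]
width: -0.0002
grip_force: 0.0
```

{"name": "arm_command", "arguments": {
  "targets": [-0.5,4.5,0,0,0,0,1,-0.7,5.0,0,0,0,0,1,-0.8,5.0,0,0,0,0,1,-0.8,5.0,0,0,0,0,1,0,2,0,0,0,0,1]
}}

```text
time: 10.75
eef_pos: [0.3789, 0.2664, 0.3471]
eef_rot: [180.0, 0.1, 10.2]
wrist_force: [0.2, -0.1, -0.0]
width: 0.0
grip_force: 0.0
```

Run:
```python
from h import *
o=arm.get_obs(); im=read_camera("wrist"); cv2.imwrite("pics/w7.png",im[:,:,::-1])
print(o["eef_pos"],o["eef_rot"],o["time"],o["wrist_force"],o["width"])
def red(im,o,box):
    hs=cv2.cvtColor(im,cv2.COLOR_BGR2HSV); m=cv2.inRange(hs,(0,160,80),(8,255,255))|cv2.inRange(hs,(174,160,80),(180,255,255))
    k=np.zeros_like(m);x0,y0,x1,y1=box;k[y0:y1,x0:x1]=m[y0:y1,x0:x1]
    n,l,s,c=cv2.connectedComponentsWithStats(k)
    for i in range(1,n):
        if s[i,4]>60: print(s[i],c[i],ray("wrist",*c[i],.254,o).round(4))
v=np.load("o3.npy"); red(cv2.imread("pics/w3.png"),dict(eef_pos=v[:3],eef_rot=v[3:]),(70,260,140,320))
print(proj("wrist",[.4725,.2892,.254],o)); red(im[:,:,::-1].copy(),o,(0,0,640,400))
```

```text
[0.37890996 0.26638091 0.34711208] [1.79961731e+02 1.09899545e-01 1.01872320e+01] 10.75 [ 0.20987044 -0.08780994 -0.02256213] 8.824280436627256e-06
[316.4114653   78.04056342]
[ 291   58   48   35 1549] [314.59715946  75.20852163] [0.4743 0.2908 0.254 ]
```

View pics/w7.png

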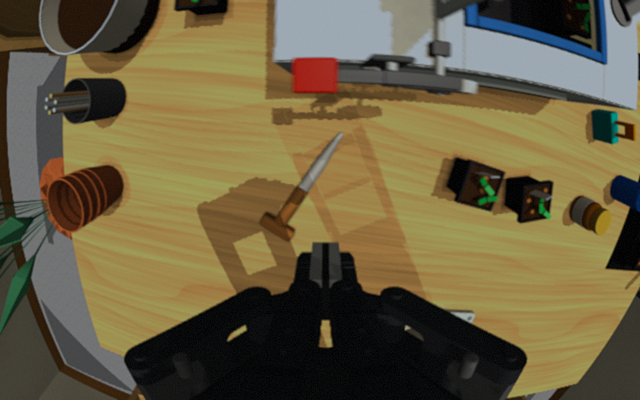

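Wrist: the red tab is at (315,75), clear from above, with closed fingers about (325,260).

{"name": "arm_command", "arguments": {
  "targets": [4.7,1.2,0,0,0,0,1,4.7,1.2,0,0,0,0,1,0,0,-4,0,0,0,1,0,0,-2.3,0,0,0,1,0,0,0,0,0,0,1]
}}

```text
time: 11.42
eef_pos: [0.4731, 0.2868, 0.2827]
eef_rot: [179.9, 0.3, 10.0]
wrist_force: [-0.3, -0.2, 1.2]
width: 0.0002
grip_force: 0.0
```

{"name": "arm_command", "arguments": {
  "targets": [0,0,-1.0,0,0,0,1,0,0,-0.7,0,0,0,1,0,0,-0.3,0,0,0,1,0,0,0,0,0,0,1]
}}

```text
time: 11.92
eef_pos: [0.4743, 0.2892, 0.2658]
eef_rot: [-179.9, -0.1, 10.0]
wrist_force: [-0.3, 1.2, 3.8]
width: -0.0003
grip_force: 1.4
```

{"name": "arm_command", "arguments": {
  "targets": [0,0,-0.4,0,0,0,1,0,0,-0.35,0,0,0,1,0,0,0,0,0,0,1,0,0,0,0,0,0,1]
}}

```text
time: 12.42
eef_pos: [0.4744, 0.29, 0.2586]
eef_rot: [-179.9, -0.1, 10.0]
wrist_force: [-2.1, 4.2, 5.2]
width: -0.0
grip_force: 3.1
```

```bash
cat > chk.py <<'E'
from h import *
import sys
t=read_camera("top"); s=read_camera("scene"); p=sys.argv[1]
cv2.imwrite(f"pics/top_{p}.png",t[:,:,::-1]); cv2.imwrite(f"pics/sc_{p}.png",s[:,:,::-1])
s0=cv2.imread("pics/scene0.png")[:,:,::-1].astype(int); t0=cv2.imread("pics/top0.png")[:,:,::-1].astype(int)
print("hatch region diff scene",(abs(s-s0).max(2)[95:180,390:448]>30).mean(),"opening", (abs(s-s0).max(2)[180:245,340:425]>30).mean())
print("top hatch strip",(abs(t-t0).max(2)[100:200,222:243]>30).mean())
o=arm.get_obs(); print(o["eef_pos"],o["wrist_force"],o["time"])
E
python3 chk.py a
```

```text
hatch region diff scene 0.5835699797160243 opening 0.18244343891402715
top hatch strip 0.5566666666666666
[0.47445709 0.29001164 0.2586953 ] [-2.00431086  4.9729626   6.14181409] 12.525
```

{"name": "arm_command", "arguments": {
  "targets": [0,0,0,0,0,0,1,0,0,0,0,0,0,1,0,0,0,0,0,0,1,0,0,0,0,0,0,1,0,0,0,0,0,0,1]
}}

```text
time: 13.15
eef_pos: [0.4744, 0.29, 0.2587]
eef_rot: [-179.9, -0.1, 10.0]
wrist_force: [-1.8, 4.4, 4.5]
width: 0.0001
grip_force: 3.1
```

{"name": "arm_command", "arguments": {
  "targets": [0,0,0,0,0,0,1,0,0,0,0,0,0,1,0,0,0,0,0,0,1,0,0,0,0,0,0,1,0,0,0,0,0,0,1]
}}

```text
time: 13.78
eef_pos: [0.4745, 0.29, 0.2587]
eef_rot: [-179.9, -0.1, 10.0]
wrist_force: [-2.3, 3.8, 5.2]
width: -0.0
grip_force: 3.1
```

{"name": "arm_command", "arguments": {
  "targets": [0,0,0,0,0,0,1,0,0,0,0,0,0,1,0,0,0,0,0,0,1,0,0,0,0,0,0,1,0,0,0,0,0,0,1]
}}

```text
time: 14.4
eef_pos: [0.4744, 0.29, 0.2587]
eef_rot: [-179.9, -0.1, 10.0]
wrist_force: [-1.8, 4.5, 5.4]
width: 0.0
grip_force: 3.1
```

{"name": "arm_command", "arguments": {
  "targets": [0,0,0,0,0,0,1,0,0,0,0,0,0,1,0,0,0,0,0,0,1,0,0,0,0,0,0,1,0,0,0,0,0,0,1]
}}

```text
time: 15.02
eef_pos: [0.4745, 0.29, 0.2587]
eef_rot: [-179.9, -0.1, 10.0]
wrist_force: [-1.3, 4.6, 4.5]
width: 0.0001
grip_force: 3.1
```

```bash
python3 chk.py b
```

```text
hatch region diff scene 0.7095334685598377 opening 0.6588235294117647
top hatch strip 0.5233333333333333
[0.47444526 0.28998267 0.25870081] [-2.53584761  4.19390984  4.90406457] 15.125
```

{"name": "arm_command", "arguments": {
  "targets": [0,0,0,0,0,0,1,0,0,0,0,0,0,1,0,0,0,0,0,0,1,0,0,0,0,0,0,1,0,0,0,0,0,0,1]
}}

```text
time: 15.75
eef_pos: [0.4744, 0.29, 0.2587]
eef_rot: [-179.9, -0.1, 10.0]
wrist_force: [-2.4, 3.7, 5.4]
width: -0.0
grip_force: 3.1
```

```bash
python3 chk.py c
python3 - <<'E'
import cv2,numpy as np
from h import *
L=lambda n:cv2.imread(f"pics/{n}.png").astype(int)
for a,b in (("top_a","top_b"),("top_b","top_c"),("sc_a","sc_b"),("sc_b","sc_c"),("scene0","sc_c")):
    d=abs(L(a)-L(b)).max(2)>25; ys,xs=np.where(d); print(a,b,d.sum(),(xs.min(),xs.max(),ys.min(),ys.max()) if len(xs) else "")
# expected shut-hatch: free edge at own y=.105-.223 on roof; open region check in sc_c where hatch stood
org=np.array([.6252,.1002]); a=np.radians(10.05); ex=np.array([np.cos(a),np.sin(a)]); ey=np.array([-ex[1],ex[0]])
im=L("sc_c"); i0=L("scene0")
for ang in (0,.21,.42,1.5,1.7):
    pts=[np.r_[org+x*ex+(.105-.223*np.cos(ang))*ey,.208+.223*np.sin(ang)] for x in (-.07,-.03,.02,.06,.09)]
    for p in pts[1:4]:
        u,v=proj("scene",p).round().astype(int); print(ang,(u,v),i0[v,u],im[v,u])
E
```

```text
hatch region diff scene 0.7091277890466532 opening 0.6582805429864254
top hatch strip 0.5223809523809524
[0.47446726 0.28996563 0.25871189] [-2.06017402  4.57386497  5.59342837] 15.85
top_a top_b 5478 (np.int64(234), np.int64(333), np.int64(94), np.int64(187))
top_b top_c 0 
sc_a sc_b 5629 (np.int64(335), np.int64(432), np.int64(138), np.int64(247))
sc_b sc_c 0 
scene0 sc_c 38459 (np.int64(0), np.int64(451), np.int64(0), np.int64(370))
0 (np.int64(346), np.int64(222)) [127 118 115] [202 214 211]
0 (np.int64(365), np.int64(231)) [105  76  61] [61 64 66]
0 (np.int64(381), np.int64(238)) [80 63 56] [204 217 213]
0.21 (np.int64(348), np.int64(206)) [191 160 145] [210 218 216]
0.21 (np.int64(368), np.int64(215)) [51 51 54] [158 152 150]
0.21 (np.int64(385), np.int64(222)) [ 77 147 190] [164 170 176]
0.42 (np.int64(353), np.int64(188)) [228 223 221] [222 217 215]
0.42 (np.int64(373), np.int64(197)) [43 47 49] [158 152 151]
0.42 (np.int64(390), np.int64(204)) [41 42 45] [158 151 150]
1.5 (np.int64(398), np.int64(99)) [140 145 145] [37 56 99]
1.5 (np.int64(418), np.int64(105)) [162 169 169] [147 146 152]
1.5 (np.int64(436), np.int64(111)) [123 129 129] [146 147 152]
1.7 (np.int64(406), np.int64(92)) [ 43  68 101] [41 65 95]
1.7 (np.int64(426), np.int64(98)) [39 66 98] [37 62 93]
1.7 (np.int64(443), np.int64(103)) [38 64 96] [35 61 91]
```

The hatch has come down and stands still, with its free edge on the pixels predicted for angle 0. I let the tab go.

{"name": "arm_command", "arguments": {
  "targets": [0,0,1,0,0,0,1,0,0,2,0,0,0,1,0,0,4,0,0,0,1,-3,-1,2,0,0,0,1,-4,-1,0,0,0,0,1]
}}

```text
time: 16.48
eef_pos: [0.4043, 0.2686, 0.3494]
eef_rot: [-180.0, -0.2, 10.0]
wrist_force: [-0.8, 0.6, 0.3]
width: -0.0001
grip_force: 0.0
```

{"name": "arm_command", "arguments": {
  "targets": [0,0,0,0,0,0,1,0,0,0,0,0,0,1,0,0,0,0,0,0,1,0,0,0,0,0,0,1,0,0,0,0,0,0,1]
}}

```text
time: 17.1
eef_pos: [0.4043, 0.2687, 0.3472]
eef_rot: [180.0, 0.0, 10.0]
wrist_force: [0.6, -0.1, 0.7]
width: -0.0
grip_force: 0.0
```

```bash
python3 chk.py d
python3 - <<'E'
from h import *
L=lambda n:cv2.imread(f"pics/{n}.png").astype(int)
d=abs(L("sc_c")-L("sc_d")).max(2)[180:250,340:440]>25; print("hatch change",d.sum())
# gauge seen through hatch
for n,X in (("scene",None),):
    org=np.array([.6252,.1002]); a=np.radians(10.05); ex=np.array([np.cos(a),np.sin(a)]); ey=np.array([-ex[1],ex[0]])
    P=np.r_[org+.0405*ex-.0143*ey,.182]
    for n,f in (("scene","sc_d"),("top","top_d")):
        u,v=proj(n,P); im=L(f)[int(v)-12:int(v)+13,int(u)-14:int(u)+15].astype('uint8'); h=cv2.cvtColor(im,cv2.COLOR_BGR2HSV); m=cv2.inRange(h,(4,60,60),(22,255,255)); print(n,u,v,"orange px",(m>0).sum(), np.argwhere(m>0).mean(0)-[12,14])
o=arm.get_obs(); print(o["wrist_force"],o["eef_pos"])
E
```

```text
hatch region diff scene 0.7089249492900609 opening 0.663710407239819
top hatch strip 0.5238095238095238
[0.40417424 0.26870746 0.34735034] [ 0.04698184  0.37075154 -0.25367799] 17.2
hatch change 10
scene 391.6427671560133 215.7987310156105 orange px 0 [nan nan]
top 285.17517966737034 136.51099208933334 orange px 0 [nan nan]
[ 0.04698184  0.37075154 -0.25367799] [0.40417424 0.26870746 0.34735034]<stdin>:9: RuntimeWarning: Mean of empty slice.
  ret = um.true_divide(
```

Run:
```python
import cv2,numpy as np
for f,(u,v) in (("top_d",(285,137)),("sc_d",(391,216)),("s6",(391,216))):
    im=cv2.imread(f"pics/{f}.png").astype(int)[v-16:v+17,u-20:u+21]
    rb=im[:,:,2]-im[:,:,0]; print(f,"R-B");print(rb[::3,::4]); print("grey");print(im.mean(2).astype(int)[::3,::4])
```

```text
top_d R-B
[[-22 -22 -21 -16 -16 -13  -5  -3  -4  -6  -8]
 [ -9  -6  -4  -3  -8  -9 -10 -11 -12 -12 -11]
 [ -8  -9  -9 -10 -10  -7 -12 -12 -12 -13 -13]
 [-11 -13 -13 -12 -13  -6 -13 -15 -12 -14 -14]
 [-13 -14 -14 -13 -13  -3 -14 -13 -14 -12 -13]
 [-15 -13 -15 -13  -8   7   2 -10 -12 -15 -14]
 [-12 -13 -14  -8  18  15   9  -7 -10 -13 -12]
 [-14 -14 -12  -7   1   1  -7  -8 -10 -13 -14]
 [-13 -13 -12  -7  -7  -3 -10 -10 -11 -15 -15]
 [-14 -14 -13 -10 -12 -11 -13 -14 -13 -13 -14]
 [-13 -13 -14 -13 -13 -13 -15 -14 -14 -13 -16]]
grey
[[117 111 110 112 114 114 109 110 110 109 109]
 [110 110 108 109 115 112 114 113 116 117 119]
 [111 111 114 115 117 117 120 114 110 106 104]
 [117 117 113 108 105 110 105 103 103 102 103]
 [103 102 102 103 102 110 102 104 102 103 102]
 [104 105 104 106 106 115 115 126 109 105 102]
 [104 103 106 127 116 115 113 131 115 103 102]
 [103 103 106 130 116 121 127 132 117 104 103]
 [103 103 104 130 128 119 121 115 111 102 105]
 [104 104 103 117 109 109 105 106 104 103 104]
 [104 103 103 105 104 103 103 103 103 103 103]]
sc_d R-B
[[ -8  -8  -8  -6  -3  -7  -8  -5 -11  -
[... 1348 characters left out ...]
 3  36 105  95   2   4   9 -97 -22]
 [  3   3   4   4 106 112  46   1 -62 -98   5]
 [  3   2   3   1 119  93  63 105 -97 -25   6]
 [  4   2   3  13 118  31  33 -70 -98   3  15]]
grey
[[ 57  43  42  42  42  40  40  38  57  44  49]
 [ 43  44  43  42  42  40  41  39  53  54  48]
 [ 45  44  43  41  41  40  40  40  56  39  44]
 [ 46  44  43  44  42  41  41  39  43  38  35]
 [ 45  46  44  43  41  74  46  40  39  38  77]
 [ 46  44  46  45  41 133  46  42  41  38 111]
 [ 47  46  43  85  84 102  40  42  41  78 107]
 [ 45  45  45  65  92  83  40  43  39 114 141]
 [ 48  47  45  43  90 126 126  40  84 109 224]
 [ 49  48  47  45  96 106 152 118 112 144 209]
 [ 49  49  46 109  91 166 156  95 110 225 124]]
```

The gauge's orange shows through the shut hatch in the same place as before, so I hand in.

```bash
python3 -c "
from workcell import arm; print(arm.close_job())"
```

```text
the job is handed in; nothing more can be done
None
```

The white thermo-hygrometer hangs on the brass hook, the hatch came down and camera checks show it shut, the tab is released, and the job was handed in at about 17 s with no sign of contact with the blue frame.

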